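Hang up the repaired orange headset

ROBOT

A 7-joint arm with a two-finger parallel gripper is mounted at the origin on the work surface. World frame = base frame: x ahead of the robot, y to its left, z up, the work surface at z = 0. Lengths are in m, angles in rad, forces in N, time in s.
With the tool pointing down it reaches from about 0.35 to 0.9 m from the base axis. Payload 19.9 kg.
Tool frame: the origin (TCP) lies at the very end of the fingers, on their centre line; the grasp point (between the pads) lies 19 mm behind it; z points along the fingers, y is the line along which they close (so a half turn about z gives the same grasp; the last joint's range is limited). The gripper opens to 85 mm and grips with 20 to 120 N. Pads are 22 mm wide; open, the fingers measure 114 mm over their backs; the gripper's body (76 mm by 85 mm) begins 54 mm behind the grasp point. The pads swing forward as they close: fully open they stand 13 mm farther back than shut.
Start: joints at [-1.355, 0.417, -0.01, 1.614, 0.005, 1.111, -0.053], TCP at [0.159, 0.604, 0.231] pointing down, gripper open.
Joint ranges: [-2.81, 2.81], [-0.39, 2.02], [-1.27, 1.25], [0.06, 2.57], [-1.19, 4.33], [0.19, 2], [-2.82, 2.82]. Speed limits (rad/s): [1.89, 1.89, 2.39, 2.39, 3.01, 3.01, 3.01].

INTERFACE

Orientations are given as a unit quaternion [x, y, z, w].
In Python, from workcell import robot gives the robot as it stands.
- The arm moves only by the shell command python3 jog.py 'ROWS'. ROWS is a JSON object whose key "offsets" holds a list of rows, 1 to 8 of them, each of 5 numbers: the finger opening in m, then dx, dy, dz in shares of 600 mm (1.0 is 600 mm), then a turn about the tool's z in shares of 4 rad (1.0 is 4 rad); each row shifts and turns the commanded pose from where the row before left it, along the tool's axes as they then stand; what a row does not reach is not made up. A row lasts 1/12 s, in which the tool goes at most 0.0417 m and 0.125 rad, less where a joint would pass 70% of its speed; a pose out of reach is approached as far as the arm can. The fingers move at their own pace and stop on an object; the grip force is fixed at half the most. Time passes only in rows, so rows that do not move let the fingers close. It prints the time, the measured TCP pose, the force, the opening and the grip force at its end. No shift or turn number may pass 1 either way. Input that does not fit is refused with a message, and nothing moves.
- robot.get_obs(): the state, without advancing time (a new reading comes with each control period).
- robot.capture(name): name is "scene" or "top" or "wrist"; returns the picture (480x640x3 uint8, red, green, blue); there is no depth.
- robot.calibration(name): a dict with "fx", "fy", "cx", "cy" (pixels), "pose" (4x4, takes a point from camera to world coordinates). Camera axes: x right, y down, z forward; pixel columns grow to the right and rows downward; lengths in m; the calibration is good to about 2 mm. A picture is of the moment at which its call begins: read the wrist's pose just before it. calibration takes no time and is no camera call; for the wrist camera it gives the pose at the moment of the call.
- robot.finish_job(): hands the job in; it is judged then, once.
The state is a dict: "t": time; "joint_pos": joint angles; "qd": joint speeds; "effort": joint torques, N m; "position": TCP position; "eef_rot": TCP orientation; "force": force on the tool from outside, world axes, zero at the start; "moment": the same for the moment, N m; "finger_gap": finger opening in m; "grasp_force": force on a finger pad.
Only numpy, scipy, OpenCV 4.12 (cv2) and the standard library are available. Lean on these libraries where they do the work, as an engineer would, in place of code of your own. Each camera call takes 0.05 s, during which the arm holds its last target. There are 200 camera calls.

TASK

The headset with the orange cushions is repaired: hang it on the metal rail, its headband draped squarely across the bar with one ear cup on each side, hanging straight and still. Lower it onto the bar rather than dropping it, and leave the blue headset standing where it is.

Things in the scene. Friction and masses are not known exactly. Their poses are not given: they have to be found in the camera images.
- headset_orange: Headset to hang: rigid black arch, orange crown pad and ear cushions, ~200 g, on two flat-bottomed ear cups; 146 mm wide (y), 140 high (z), all in mm. Origin midway between the cups at their underside; z up, x across the band. Crown pad (to grip across x): block 26 (x) by 62 (y) by 16 (z), top at z = 140. Cups 48 (x) by 22 (y) by 54 (z), inner faces 102 apart. Strips from pad to cups 20 wide (x).
- orange_crown (a point): Middle of the underside of the orange headset's crown pad, where the bar is to lie: 124 mm above the headset's origin, 16 mm below the pad's top; axes as the headset's. Fingertips that reach below this level would meet the bar.
- headset_blue: A like headset with blue pad and cushions, same shape and size and origin; it stays standing where it is.
- rail_top (a point): Middle of the top of the rail's bar, fixed on the bench: a straight level steel bar (sizes in mm), 20 in diameter, its top 175 above the bench. The bar runs along this point's y (y level, z up), 260 between the centres of its two upright posts; the black end balls, 24 in diameter, rise just 2 above the bar. Feet of 68 diameter and a flat 6 high strip below.

How it is judged:
By the outcome, as a careful person would: the job done as asked, in the order asked, and still so for the second after the job is handed in, with the robot touching nothing.
It also fails if it takes over 43 s, if anything falls off the work surface, if the arm or the gripper's body presses on something with over 40 N, if the wrist force passes 120 N, or if a joint passes its speed limit or range.

## Working session

There is one attempt and no reset: what is moved stays moved. The work goes in short steps, Python scripts to look and compute and a shell command to move; the robot and the scene stay as the last step left them, time stands still between calls to the robot, and variables do not carry over. Pictures are saved under pics/ and viewed, at most 13 in all, crops included, and the job is handed in when it is done.

```bash
ls; mkdir -p pics
python3 - <<'E'
from workcell import robot
import cv2,numpy as np
np.set_printoptions(precision=4,suppress=True)
for n in ("scene","top"):
    im=robot.capture(n); cv2.imwrite(f"pics/{n}0.png",im[:,:,::-1])
    c=robot.calibration(n); print(n,c["fx"],c["cx"],c["cy"]); print(np.array(c["pose"]))
o=robot.get_obs(); print(o["t"],o["position"],o["eef_rot"],o["force"],o["finger_gap"])
E
```

```text
jog.py
pics
workcell.py
scene 451.3542956691753 325.1180062150917 232.1841671989402
[[ 0.2622  0.7708 -0.5806  1.0041]
 [ 0.965  -0.21    0.157  -0.1334]
 [-0.001  -0.6015 -0.7989  0.8054]
 [ 0.      0.      0.      1.    ]]
top 473.12282551653146 324.87477002284857 240.89200017178925
[[ 0.1496 -0.9676  0.2034  0.3214]
 [-0.9887 -0.1468  0.0289 -0.0128]
 [ 0.0019 -0.2054 -0.9787  1.0768]
 [ 0.      0.      0.      1.    ]]
0.1 [0.1587 0.6042 0.2307] [ 0.128   0.9918 -0.0006 -0.    ] [1.5828 0.2209 0.2218] 0.0851873584394902
```

View pics/scene0.png

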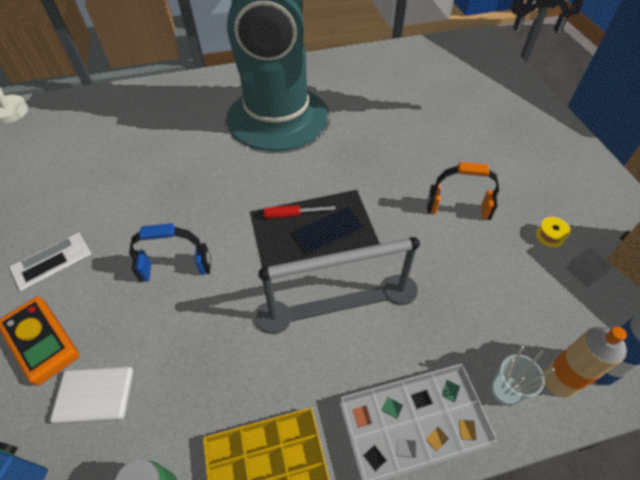

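View pics/top0.png

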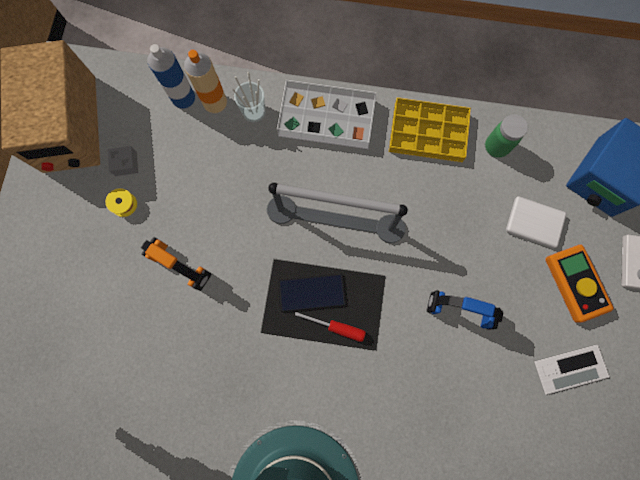

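The scene view shows the orange headset with its pad near (474,169), the rail balls at (265,274) and (414,243), and blue at (170,250). In the top view the orange pad is near (159,254), the balls are at (273,188) and (403,210), and blue is near (470,305). Next I triangulate these.

```bash
cat > h.py <<'E'
import cv2,numpy as np
np.set_printoptions(precision=4,suppress=True)
def ray(c,uv):
    P=np.array(c["pose"]); d=P[:3,:3]@np.array([(uv[0]-c["cx"])/c["fx"],(uv[1]-c["cy"])/c["fy"],1.])
    return P[:3,3],d/np.linalg.norm(d)
def plane(c,uv,z):
    o,d=ray(c,uv); return o+d*(z-o[2])/d[2]
def tri(*cu):
    A=np.zeros((3,3));b=np.zeros(3);R=[ray(c,u) for c,u in cu]
    for o,d in R:
        M=np.eye(3)-np.outer(d,d);A+=M;b+=M@o
    p=np.linalg.solve(A,b)
    return p,max(np.linalg.norm(np.cross(p-o,d)) for o,d in R)
def blobs(rgb,roi,kind,n=5,amin=20):
    x0,y0,x1,y1=roi; hsv=cv2.cvtColor(rgb[y0:y1,x0:x1],cv2.COLOR_RGB2HSV); h,s,v=cv2.split(hsv)
    m={"orange":(h<18)&(s>140)&(v>70),"blue":(h>100)&(h<125)&(s>120)&(v>50),"dark":(v<45)}[kind].astype(np.uint8)
    cs=cv2.findContours(m,cv2.RETR_EXTERNAL,cv2.CHAIN_APPROX_NONE)[0]
    cs=sorted([c+np.array([x0,y0]) for c in cs if cv2.contourArea(c)>=amin],key=cv2.contourArea)[::-1][:n]
    return cs
E
python3 - <<'E'
from workcell import robot
from h import *
I={n:cv2.imread(f"pics/{n}0.png")[:,:,::-1].copy() for n in("scene","top")}
C={n:robot.calibration(n) for n in I}
def show(n,roi,k,**a):
    for c in blobs(I[n],roi,k,**a):
        M=cv2.moments(c);r=cv2.minAreaRect(c)
        print(n,k,round(M["m10"]/M["m00"],1),round(M["m01"]/M["m00"],1),"area",M["m00"],"rect",np.round(cv2.boxPoints(r),1).tolist())
show("scene",(420,150,510,230),"orange");show("top",(130,225,220,300),"orange")
show("scene",(120,210,220,290),"blue");show("top",(420,280,510,335),"blue")
for n,rs in {"scene":[(255,264,275,284),(404,233,424,253)],"top":[(263,178,283,196),(394,202,412,218)]}.items():
    for r in rs: show(n,r,"dark",n=2,amin=10)
E
```

```text
scene orange 473.4 168.5 area 304.0 rect [[457.3999938964844, 172.39999389648438], [458.5, 161.3000030517578], [490.0, 164.5], [488.79998779296875, 175.60000610351562]]
scene orange 487.5 204.7 area 210.5 rect [[477.0, 215.39999389648438], [488.0, 189.60000610351562], [498.70001220703125, 194.10000610351562], [487.6000061035156, 220.0]]
scene orange 436.0 200.7 area 94.5 rect [[430.79998779296875, 211.6999969482422], [437.1000061035156, 184.60000610351562], [442.6000061035156, 185.8000030517578], [436.29998779296875, 213.0]]
top orange 159.9 253.9 area 472.0 rect [[142.60000610351562, 254.89999389648438], [153.89999389648438, 236.8000030517578], [180.39999389648438, 253.39999389648438], [169.10000610351562, 271.3999938964844]]
top orange 199.4 269.9 area 26.0 rect [[195.5, 270.5], [200.0, 266.0], [203.5, 269.5], [199.0, 274.0]]
top orange 190.7 282.5 area 21.5 rect [[186.89999389648438, 283.6000061035156], [190.3000030517578, 278.5], [194.5, 281.29998779296875], [191.10000610351562, 286.3999938964844]]
scene blue 156.6 231.1 area 391.0 rect [[137.0, 226.8000030517578], [173.60000610351562, 223.0], [174.89999389648438, 235.5], [138.39999389648438, 239.3000030517578]]
scene blue 142.9 265.5 area 295.0 rect [[136.0, 251.0], [150.0, 251.0], [150.0, 280.0], [136.0, 280.0]]
scene blue 199.5 262.6 area 111.5 rect [[192.0, 250.39999389648438], [198.8000030517578, 248.5], [205.6999969482422, 272.5], [198.8000030517578, 274.5]]
top blue 480.4 310.3 area 500.0 rect [[457.0, 319.8999938964844], [463.8999938964844, 296.0], [498.20001220703125, 305.79998779296875], [491.3999938964844, 329.70001220703125]]
top blue 437.3 309.2 area 39.0 rect [[430.8999938964844, 312.1000061035156], [438.5, 303.0], [443.3999938964844, 307.0], [435.70001220703125, 316.1000061035156]]Traceback (most recent call last):
  File "<stdin>", line 12, in <module>
TypeError: show() got multiple values for argument 'n'
```

Run:
```python
from workcell import robot
from h import *
I={n:cv2.imread(f"pics/{n}0.png")[:,:,::-1].copy() for n in("scene","top")}
C={n:robot.calibration(n) for n in I}
p,e=tri((C["scene"],(473.4,168.5)),(C["top"],(159.9,253.9)));print("pad rough",p,e)
B=[]
for s,t in (((265,274),(273,188)),((414.5,243),(403.3,210))):
    p,e=tri((C["scene"],s),(C["top"],t));print("ball",p,e);B.append(p)
d=B[1]-B[0];print(np.linalg.norm(d),np.degrees(np.arctan2(d[1],d[0])),(B[0]+B[1])/2)
q=np.array([plane(C["top"],u,.135) for u in ((142.6,254.9),(153.9,236.8),(180.4,253.4),(169.1,271.4))]);print(q,q.mean(0))
a=q[3]-q[0];b=q[2]-q[1];print(np.degrees(np.arctan2(*(a+b)[1::-1])),np.linalg.norm(a),np.linalg.norm(q[1]-q[0]))
s=cv2.resize(I["scene"][225:345,235:435],None,fx=3,fy=3,interpolation=2); t=cv2.resize(I["top"][170:250,250:430],None,fx=3,fy=3,interpolation=2)
t=cv2.copyMakeBorder(t,0,0,0,60,0);s=s[:300]
cv2.imwrite("pics/rail.png",np.vstack([s,t])[:,:,::-1])
w=robot.capture("wrist");cv2.imwrite("pics/w0.png",w[:,:,::-1])
c=robot.calibration("wrist");print(c["fx"],np.array(c["pose"]))
```

```text
pad rough [0.4399 0.3387 0.1374] 0.0010235998224202999
ball [ 0.6019 -0.0021  0.219 ] 0.12737192604849498
ball [ 0.6214 -0.0162  0.2851] 0.11651747444415708
0.07037331930606489 -35.81952142177826 [ 0.6116 -0.0091  0.252 ]
[[0.4334 0.3747 0.135 ]
 [0.4734 0.3605 0.135 ]
 [0.4478 0.2999 0.135 ]
 [0.4085 0.3146 0.135 ]] [0.4408 0.3374 0.135 ]
-112.66147426871063 0.06509830744609471 0.04245670290924089
339.5843156463873 [[ 0.2525  0.9225  0.2918  0.0837]
 [ 0.9676 -0.2405 -0.077   0.6242]
 [-0.0008  0.3018 -0.9534  0.3726]
 [ 0.      0.      0.      1.    ]]
```

View pics/rail.png

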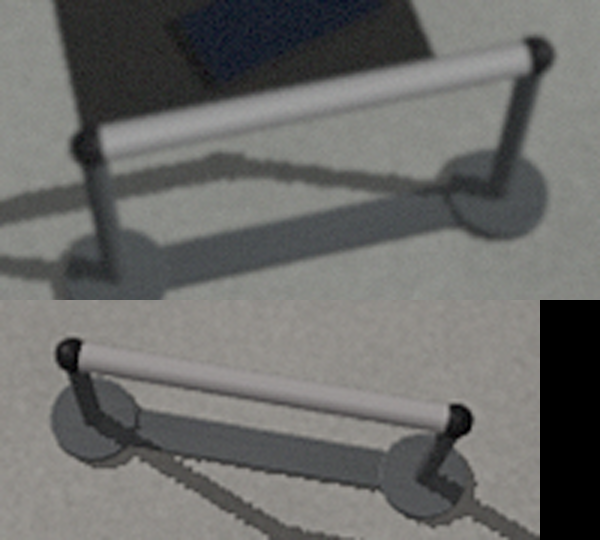

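View pics/w0.png

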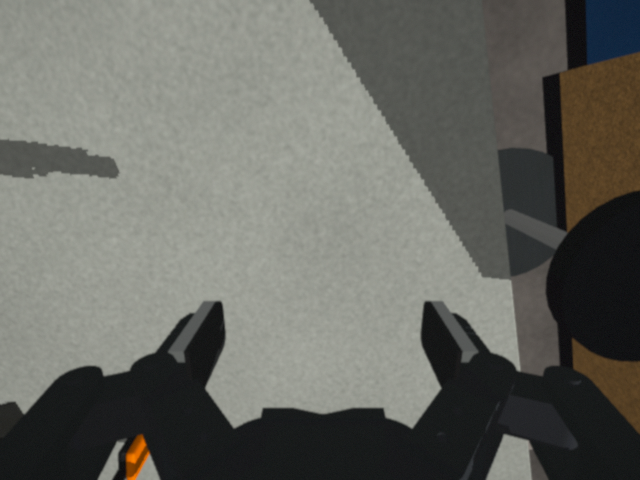

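The first ball pairing was swapped, because the two views are opposite: scene right is top left. The wrist view shows the fingers and a bit of the orange headset at (135,455). I repeat the triangulation with the pairing corrected and work out the first move.

```bash
cat >> h.py <<'E'
from scipy.spatial.transform import Rotation as R
def todo(o,target,yaw):
    """tool-axes shift to reach target, and turn so tool y has world yaw (deg, mod 180 nearest)"""
    r=R.from_quat(o["eef_rot"]);T=r.as_matrix()
    cur=np.degrees(np.arctan2(T[1,1],T[0,1]))
    return T.T@(np.array(target)-o["position"]),cur,-np.radians(yaw-cur)
E
python3 - <<'E'
from workcell import robot
from h import *
C={n:robot.calibration(n) for n in("scene","top")}
B=[]
for s,t in (((414.5,243.1),(273.1,187.8)),((264.2,273.5),(402.8,209.6))):
    p,e=tri((C["scene"],s),(C["top"],t));print("ball",p,e);B.append(p)
d=B[0]-B[1];m=(B[0]+B[1])/2;print(np.linalg.norm(d),"bar dir deg",np.degrees(np.arctan2(d[1],d[0])),m)
o=robot.get_obs();print(o["position"],todo(o,(.44,.338,.25),-22.7))
E
```

```text
ball [0.6034 0.1347 0.1664] 0.0012106602481965175
ball [ 0.5967 -0.1288  0.1679] 0.000990070934831868
0.2635894950698226 bar dir deg 88.53873533403039 [0.6    0.0029 0.1672]
[0.1587 0.6043 0.2308] (array([-0.3397, -0.1861, -0.019 ]), np.float64(75.28862621074306), np.float64(1.7102241568834815))
```

The rows are not in the units I measure in: shifts go in shares of 600 mm and turns go in shares of 4 rad. I convert before sending: -0.034 m is -0.0567, -0.0186 m is -0.031.

```bash
python3 jog.py '{"offsets":[[0.085,-0.0567,-0.031,-0.0033,0],[0.085,-0.0567,-0.031,-0.0033,0],[0.085,-0.0567,-0.031,-0.0033,0],[0.085,-0.0567,-0.031,-0.0033,0],[0.085,-0.0567,-0.031,-0.0033,0],[0.085,-0.0567,-0.031,-0.0033,0],[0.085,-0.0567,-0.031,-0.0033,0],[0.085,-0.0567,-0.031,-0.0033,0]]}'
python3 jog.py '{"offsets":[[0.085,-0.0567,-0.031,-0.0033,0],[0.085,-0.0567,-0.031,-0.0033,0],[0.085,0,0,0,0.0305],[0.085,0,0,0,0.0305],[0.085,0,0,0,0.0305],[0.085,0,0,0,0.0305],[0.085,0,0,0,0.0305],[0.085,0,0,0,0.0305]]}'
python3 jog.py '{"offsets":[[0.085,0,0,0,0.0305],[0.085,0,0,0,0.0305],[0.085,0,0,0,0.0305],[0.085,0,0,0,0.0305],[0.085,0,0,0,0.0305],[0.085,0,0,0,0.0305],[0.085,0,0,0,0.0305],[0.085,0,0,0,0.0305]]}'
python3 - <<'E'
from workcell import robot
from h import *
o=robot.get_obs();c=robot.calibration("wrist");w=robot.capture("wrist");cv2.imwrite("pics/w1.png",w[:,:,::-1])
np.save("c1.npy",c,allow_pickle=True)
print(o["t"],o["position"],todo(o,(.44,.338,.25),-22.7))
for k in blobs(w,(0,0,640,480),"orange",amin=200):
    r=cv2.minAreaRect(k);print(cv2.contourArea(k),np.round(cv2.boxPoints(r),1).tolist())
E
```

```text
t: 0.82
position: [0.385, 0.3899, 0.2474]
eef_rot: [0.128, 0.992, -0.0, -0.0]
force: [1.1, 1.0, 0.2]
finger_gap: 0.0852
grasp_force: 0.0
t: 1.48
position: [0.4402, 0.3381, 0.2511]
eef_rot: [0.477, 0.879, -0.0, -0.0]
force: [0.4, -0.2, 0.6]
finger_gap: 0.0851
grasp_force: 0.0
t: 2.15
position: [0.4402, 0.3382, 0.2511]
eef_rot: [0.833, 0.553, -0.0, 0.0]
force: [-0.5, -0.1, 0.7]
finger_gap: 0.0847
grasp_force: 0.0
2.15 [0.4402 0.3382 0.2511] (array([-0.0003, -0.0001,  0.0011]), np.float64(-22.91629629686384), np.float64(-0.0037750825401451243))
2594.0 [[297.0, 196.0], [340.0, 196.0], [340.0, 272.0], [297.0, 272.0]]
```

View pics/w1.png

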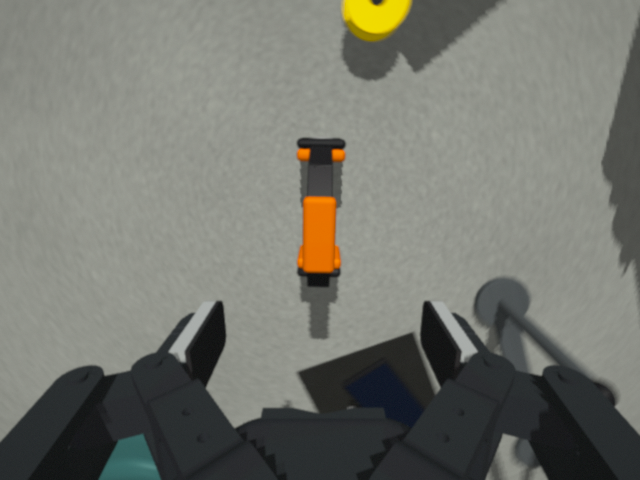

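The pad is directly below, upright in the image: columns about 303–337, rows 197–272. The jaws straddle it with their closing line across the pad. I descend a little and measure from this second wrist position.

Converted, 0.03 m is 0.05.

```bash
python3 jog.py '{"offsets":[[0.085,0,0,0.05,0],[0.085,0,0,0.05,0],[0.085,0,0,0,0]]}'
python3 - <<'E'
from workcell import robot
from h import *
o=robot.get_obs();c2=robot.calibration("wrist");w2=robot.capture("wrist");cv2.imwrite("pics/w2.png",w2[:,:,::-1])
c1=np.load("c1.npy",allow_pickle=True).item();w1=cv2.imread("pics/w1.png")[:,:,::-1].copy()
Q=[]
for w,c in((w1,c1),(w2,c2)):
    k=blobs(w,(0,0,640,480),"orange",amin=200)[0]
    m=np.zeros(w.shape[:2],np.uint8);cv2.drawContours(m,[k],-1,1,-1)
    ys=np.where(m.any(1))[0];y0,y1=ys[0],ys[-1]; n=int((y1-y0)*.6)
    L=[];Rr=[]
    for y in range(y0+4,y0+n):
        x=np.where(m[y])[0];L.append((x[0]-.5,y));Rr.append((x[-1]+.5,y))
    fl=np.polyfit(*np.array(L)[:,::-1].T,1);fr=np.polyfit(*np.array(Rr)[:,::-1].T,1)
    mid=lambda y:(np.polyval(fl,y)+np.polyval(fr,y))/2
    a=(mid(y0),y0-.5);b=(mid(y1),y1+.5)
    print("px",a,b,"widths",[round(float(np.polyval(fr,y)-np.polyval(fl,y)),1) for y in(y0,y0+n)])
    A,Bq=plane(c,a,.14),plane(c,b,.14);Q.append((a,b))
    d=A-Bq;print("plane z=.14",A,Bq,(A+Bq)/2,np.linalg.norm(d),"dir",np.degrees(np.arctan2(d[1],d[0])))
for i in(0,1):print("tri",tri((c1,Q[0][i]),(c2,Q[1][i])))
print(o["position"],todo(o,(.44,.338,.127),-22.7))
E
```

```text
t: 2.45
position: [0.4382, 0.3369, 0.1868]
eef_rot: [0.831, 0.556, -0.003, 0.001]
force: [-0.9, -0.7, -0.6]
finger_gap: 0.085
grasp_force: 0.0
px (np.float64(319.4529616724739), np.float64(195.5)) (np.float64(317.63240418118454), np.float64(272.5)) widths [33.9, 31.7]
plane z=.14 [0.45   0.3682 0.14  ] [0.4241 0.3111 0.14  ] [0.437  0.3397 0.14  ] 0.06266124923888136 dir 65.65880988731091
px (np.float64(320.61882345467257), np.float64(211.5)) (np.float64(319.2254939330411), np.float64(310.5)) widths [42.9, 44.0]
plane z=.14 [0.4497 0.3688 0.14  ] [0.4248 0.3105 0.14  ] [0.4373 0.3396 0.14  ] 0.06338922892529956 dir 66.80036562233072
tri (array([0.4491, 0.367 , 0.1321]), np.float64(0.00018909436338327047))
tri (array([0.425 , 0.3121, 0.1427]), np.float64(0.0004111118941665851))
[0.4382 0.3369 0.1868] (array([0.0021, 0.0014, 0.0598]), np.float64(-22.39059036463949), np.float64(0.005400216874435965))
```

View pics/w2.png

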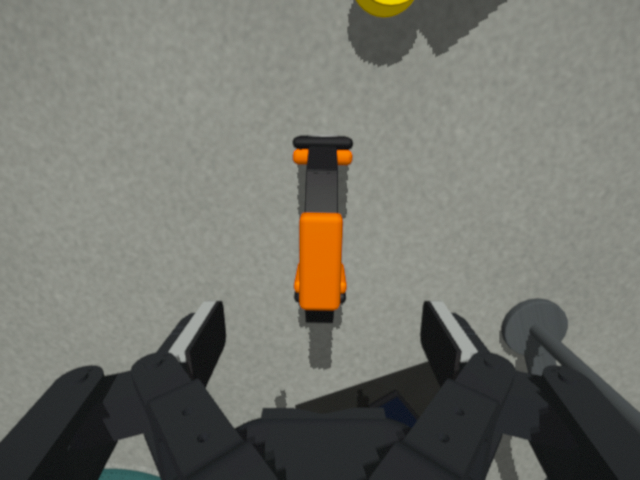

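Both views put the pad centre at (0.437, 0.340), with length 63 mm and height about 0.137–0.14, which matches the given sizes. I let the arm settle and get the final offset.

```bash
python3 jog.py '{"offsets":[[0.085,0,0,0,0],[0.085,0,0,0,0]]}'
python3 - <<'E'
from workcell import robot
from h import *
o=robot.get_obs();print(o["position"],o["eef_rot"],todo(o,(.4373,.3396,.127),-23.4))
E
```

```text
t: 2.67
position: [0.441, 0.3386, 0.193]
eef_rot: [0.832, 0.555, 0.001, -0.0]
force: [-1.0, -0.1, 0.2]
finger_gap: 0.0849
grasp_force: 0.0
[0.441  0.3386 0.193 ] [ 0.8316  0.5554  0.0009 -0.0001] (array([-0.0006, -0.0039,  0.066 ]), np.float64(-22.527000494343365), np.float64(0.015236715741991109))
```

Converted, 0.016 m is 0.0267, -0.0032 m is -0.0053, 0.015 rad is 0.0038.

```bash
python3 jog.py '{"offsets":[[0.085,0,-0.0053,0.0267,0.0038],[0.085,0,0,0.0267,0],[0.085,0,0,0.0267,0],[0.085,0,0,0.0167,0],[0.085,0,0,0.01,0],[0.085,0,0,0,0],[0.085,0,0,0,0],[0.085,0,0,0,0]]}'
python3 jog.py '{"offsets":[[0.0,0,0,0,0],[0.0,0,0,0,0],[0.0,0,0,0,0],[0.0,0,0,0,0],[0.0,0,0,0,0],[0.0,0,0,0,0],[0.0,0,0,0,0],[0.0,0,0,0,0]]}'
```

```text
t: 3.33
position: [0.4379, 0.3397, 0.1283]
eef_rot: [0.836, 0.549, 0.001, -0.0]
force: [0.9, -0.2, 0.3]
finger_gap: 0.0846
grasp_force: 0.0
t: 4.0
position: [0.4376, 0.3396, 0.1277]
eef_rot: [0.836, 0.549, 0.0, -0.0]
force: [-0.9, -0.4, 6.8]
finger_gap: 0.0244
grasp_force: 60.0
```

Gripped at 60 N. The lift comes next, high enough that the cups clear the bar (over 0.2 m), followed by the turn toward the bar direction.

Converted, -0.03 m is -0.05, -0.026 m is -0.0433.

```bash
python3 jog.py '{"offsets":[[0,0,0,-0.0133,0],[0,0,0,-0.03,0],[0,0,0,-0.0433,0],[0,0,0,-0.05,0],[0,0,0,-0.05,0],[0,0,0,-0.05,0],[0,0,0,-0.05,0],[0,0,0,-0.05,0]]}'
python3 jog.py '{"offsets":[[0,0,0,-0.0167,0.0125],[0,0,0,0,0.025],[0,0,0,0,0.0298],[0,0,0,0,0.0298],[0,0,0,0,0.0298],[0,0,0,0,0.0298],[0,0,0,0,0.0298],[0,0,0,0,0.0298]]}'
python3 jog.py '{"offsets":[[0,0,0,0,0.0298],[0,0,0,0,0.025],[0,0,0,0,0.0175],[0,0,0,0,0.0075],[0,0,0,0,0.005],[0,0,0,0,0],[0,0,0,0,0],[0,0,0,0,0]]}'
python3 - <<'E'
from workcell import robot
from h import *
o=robot.get_obs();c=robot.calibration("wrist");w=robot.capture("wrist");s=robot.capture("scene");cv2.imwrite("pics/ws3.png",np.hstack([cv2.resize(w,(400,300)),cv2.resize(s,(400,300))])[:,:,::-1])
print(o["position"],o["eef_rot"],o["force"],o["moment"],todo(o,(.6,.003,.34),-91.46))
E
```

```text
t: 4.67
position: [0.4371, 0.339, 0.3313]
eef_rot: [0.836, 0.549, -0.0, 0.0]
force: [-0.3, 0.6, -0.8]
finger_gap: 0.0245
grasp_force: 59.2
t: 5.33
position: [0.4372, 0.3392, 0.3396]
eef_rot: [0.989, 0.145, -0.0, 0.0]
force: [-0.0, -0.4, -1.2]
finger_gap: 0.0245
grasp_force: 59.2
t: 6.0
position: [0.4374, 0.3394, 0.3394]
eef_rot: [1.0, -0.02, 0.0, 0.0]
force: [0.1, -0.3, -2.1]
finger_gap: 0.0241
grasp_force: 59.2
[0.4374 0.3394 0.3394] [ 0.9998 -0.0201  0.      0.    ] [ 0.138  -0.2962 -2.0777] [0.0636 0.048  0.0065] (array([ 0.176 ,  0.3296, -0.0006]), np.float64(-92.3077487916114), np.float64(-0.014796007643422366))
```

View pics/ws3.png

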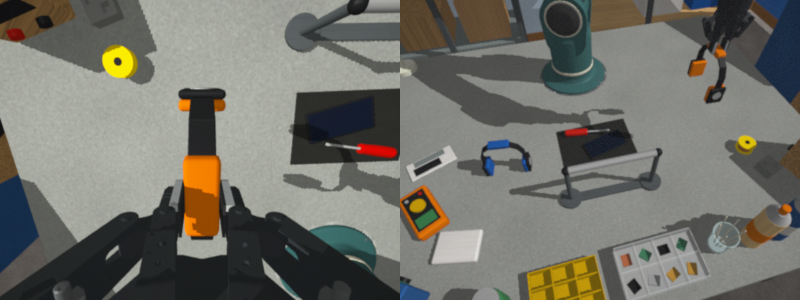

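The headset hangs straight in the grip: in the wrist view (left) the pad is centred and vertical. I move it over the rail at height.

Converted, 0.0294 m is 0.049, 0.0235 m is 0.0392, -0.015 rad is -0.0038.

```bash
python3 jog.py '{"offsets":[[0,0.01,0.0197,0,-0.0038],[0,0.0202,0.0392,0,0],[0,0.0252,0.049,0,0],[0,0.0252,0.049,0,0],[0,0.0252,0.049,0,0],[0,0.0252,0.049,0,0],[0,0.0252,0.049,0,0],[0,0.0252,0.049,0,0]]}'
python3 jog.py '{"offsets":[[0,0.0252,0.049,0,0],[0,0.0252,0.049,0,0],[0,0.0252,0.049,0,0],[0,0.0177,0.0343,0,0],[0,0.01,0.0197,0,0],[0,0,0,0,0],[0,0,0,0,0],[0,0,0,0,0]]}'
python3 - <<'E'
from workcell import robot
from h import *
o=robot.get_obs();t=robot.capture("top");s=robot.capture("scene");w=robot.capture("wrist")
cv2.imwrite("pics/top4.png",t[:,:,::-1]);cv2.imwrite("pics/scene4.png",s[:,:,::-1])
cv2.imwrite("pics/m4.png",np.hstack([cv2.resize(w,(400,300)),cv2.resize(s[120:360,180:500],(400,300))])[:,:,::-1])
print(o["position"],o["eef_rot"],o["force"],o["moment"],todo(o,(.6,.003,.19),-91.46))
E
```

```text
t: 6.77
position: [0.5408, 0.1234, 0.3395]
eef_rot: [1.0, -0.013, 0.0, -0.0]
force: [0.6, 0.7, -1.5]
finger_gap: 0.0244
grasp_force: 59.2
t: 7.43
position: [0.5989, 0.0036, 0.3392]
eef_rot: [1.0, -0.013, -0.0, -0.0]
force: [0.0, 1.5, -1.3]
finger_gap: 0.0244
grasp_force: 59.3
[0.5989 0.0036 0.3392] [ 0.9999 -0.0126 -0.0001 -0.0001] [ 0.0222  1.5264 -1.3304] [ 0.0123 -0.0353 -0.0225] (array([0.0012, 0.0006, 0.1492]), np.float64(-91.4464070008763), np.float64(0.00023724258992905662))
```

View pics/m4.png

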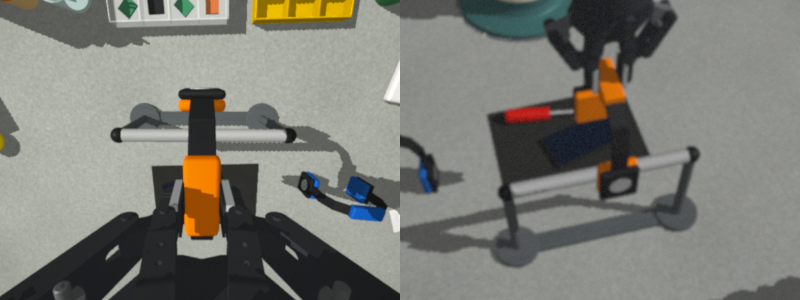

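Run:
```python
from workcell import robot
from h import *
o=robot.get_obs();c=robot.calibration("wrist");w=robot.capture("wrist")
h,s,v=cv2.split(cv2.cvtColor(w,cv2.COLOR_RGB2HSV))
E=[]
for x0,x1 in((172,202),(448,480)):
    m=(v[196:234,x0:x1]<50).astype(np.uint8);n,l,st,ce=cv2.connectedComponentsWithStats(m)
    i=1+np.argmax(st[1:,4]);uv=ce[i]+[x0,196];print(uv,st[i]);E.append(plane(c,uv,.165));print(E[-1])
d=E[0]-E[1];print(np.linalg.norm(d),np.degrees(np.arctan2(d[1],d[0])),(E[0]+E[1])/2)
# bar edges (bright) either side of the strip
L=[]
for u in list(range(210,285,5))+list(range(350,440,5)):
    col=v[190:240,u].astype(int);r=np.where(col>np.median(col)+25)[0]
    if len(r)>5:L.append((u,190+r.mean(),len(r)))
L=np.array(L);print(np.median(L[:,2]))
f=np.polyfit(L[:,0],L[:,1],1);P=[plane(c,(u,np.polyval(f,u)),.17) for u in(200,450)]
d=P[0]-P[1];print("bar",P,np.degrees(np.arctan2(d[1],d[0])))
```

```text
[186.4862 215.8761] [  6   9  16  23 218]
[0.6017 0.1343 0.165 ]
[464.6296 216.1279] [  8   9  18  24 297]
[ 0.5954 -0.1317  0.165 ]
0.2660525229694191 88.63335753534903 [0.5985 0.0013 0.165 ]
20.0
bar [array([0.6176, 0.1175, 0.17  ]), array([ 0.5942, -0.1161,  0.17  ])] 84.29606620078786
```

The wrist view puts the rail middle at (0.5985, 0.0013) with the bar at 88.6°. That agrees with the two-view result to within 2 mm, so I lower quickly at first, then in small steps.

Converted, 0.03 m is 0.05, 0.025 m is 0.0417.

```bash
python3 jog.py '{"offsets":[[0,0,0,0.02,0],[0,0,0,0.0417,0],[0,0,0,0.05,0],[0,0,0,0.05,0],[0,0,0,0.05,0],[0,0,0,0.0267,0],[0,0,0,0.0133,0],[0,0,0,0,0]]}'
python3 jog.py '{"offsets":[[0,0,0,0,0],[0,0,0,0,0],[0,0,0,0,0],[0,0,0,0,0],[0,0,0,0,0]]}'
python3 - <<'E'
from workcell import robot
from h import *
s=robot.capture("scene");t=robot.capture("top");o=robot.get_obs()
print(o["position"],o["force"],o["moment"],todo(o,(.5995,.0025,.179),-91.4))
cv2.imwrite("pics/m5.png",np.hstack([cv2.resize(s[150:350,230:450],(440,400),interpolation=2),cv2.resize(t[130:280,250:410],(360,338),interpolation=2)[:,:] if 0 else cv2.copyMakeBorder(cv2.resize(t[130:280,250:410],(360,338),interpolation=2),0,62,0,0,0)])[:,:,::-1])
E
```

```text
t: 8.3
position: [0.5981, 0.0029, 0.1865]
eef_rot: [1.0, -0.013, -0.001, 0.0]
force: [1.0, 0.5, -1.7]
finger_gap: 0.024
grasp_force: 59.2
t: 8.72
position: [0.5993, 0.0028, 0.1889]
eef_rot: [1.0, -0.013, 0.0, -0.0]
force: [0.1, -0.3, -2.0]
finger_gap: 0.0244
grasp_force: 59.2
[0.5992 0.0028 0.1886] [-0.1025  0.4831 -2.0997] [-0.0112  0.0198  0.0325] (array([0.0003, 0.0003, 0.0096]), np.float64(-91.49691160524364), np.float64(-0.0016914265948944044))
```

View pics/m5.png

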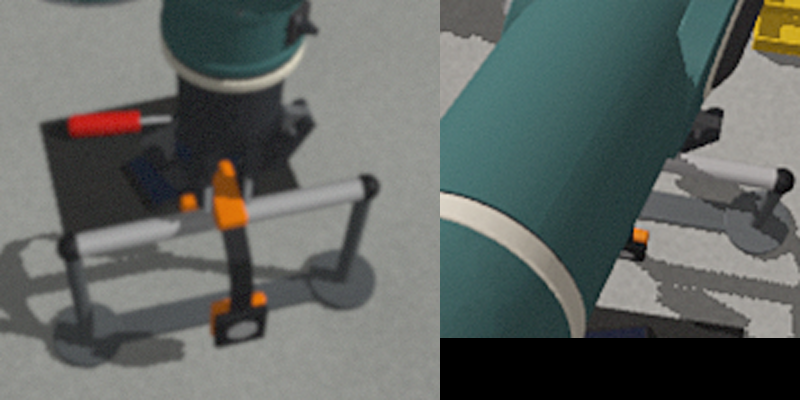

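The headset straddles the bar at mid-length, with one cup on each side and the bar about 1 cm below the pad. Next come fine lowering steps while I watch the force.

Converted, 0.002 m is 0.0033, 0.001 m is 0.0017.

```bash
python3 jog.py '{"offsets":[[0,0,0,0.0033,0],[0,0,0,0.0033,0],[0,0,0,0.0017,0],[0,0,0,0.0017,0],[0,0,0,0.0017,0],[0,0,0,0,0],[0,0,0,0,0]]}'
python3 jog.py '{"offsets":[[0,0,0,0.0017,0],[0,0,0,0,0],[0,0,0,0,0],[0,0,0,0,0]]}'
python3 jog.py '{"offsets":[[0,0,0,0.0017,0],[0,0,0,0,0],[0,0,0,0,0],[0,0,0,0,0]]}'
```

```text
t: 9.4
position: [0.599, 0.0027, 0.1813]
eef_rot: [1.0, -0.013, -0.0, 0.0]
force: [-0.4, 0.1, -1.3]
finger_gap: 0.0247
grasp_force: 59.3
t: 9.73
position: [0.5991, 0.0027, 0.1804]
eef_rot: [1.0, -0.013, 0.0, 0.0]
force: [0.6, 0.1, -1.2]
finger_gap: 0.0242
grasp_force: 59.3
t: 10.07
position: [0.5991, 0.0027, 0.1793]
eef_rot: [1.0, -0.013, 0.0, 0.0]
force: [0.5, 1.5, -1.4]
finger_gap: 0.0244
grasp_force: 59.3
```

Converted, 0.0007 m is 0.0012.

```bash
python3 jog.py '{"offsets":[[0,0,0,0.0012,0],[0,0,0,0,0],[0,0,0,0,0],[0,0,0,0,0]]}'
python3 jog.py '{"offsets":[[0,0,0,0.0012,0],[0,0,0,0,0],[0,0,0,0,0],[0,0,0,0,0]]}'
```

```text
t: 10.4
position: [0.5991, 0.0027, 0.1787]
eef_rot: [1.0, -0.013, 0.0, 0.0]
force: [-0.2, 0.5, -0.4]
finger_gap: 0.0247
grasp_force: 59.5
t: 10.73
position: [0.5992, 0.0027, 0.1786]
eef_rot: [1.0, -0.013, 0.0, -0.0]
force: [-3.4, 0.6, 10.5]
finger_gap: 0.024
grasp_force: 60.8
```

Contact is made (10 N up at z = 0.1786). I ease off the preload and open.

Converted, -0.0004 m is -0.0007.

```bash
python3 jog.py '{"offsets":[[0,0,0,-0.0007,0],[0,0,0,0,0],[0,0,0,0,0]]}'
python3 jog.py '{"offsets":[[0.03,0,0,0,0],[0.034,0,0,0,0],[0.04,0,0,0,0],[0.05,0,0,0,0],[0.06,0,0,0,0],[0.07,0,0,0,0],[0.07,0,0,0,0],[0.07,0,0,0,0]]}'
python3 - <<'E'
from workcell import robot
from h import *
s=robot.capture("scene");w=robot.capture("wrist")
cv2.imwrite("pics/m6.png",np.hstack([cv2.resize(s[150:350,230:450],(400,364),interpolation=2),cv2.resize(w,(400,364))])[:,:,::-1])
E
```

```text
t: 10.98
position: [0.5992, 0.0027, 0.1786]
eef_rot: [1.0, -0.013, 0.0, -0.0]
force: [-1.1, 0.4, 6.6]
finger_gap: 0.0247
grasp_force: 60.1
t: 11.65
position: [0.599, 0.0027, 0.1783]
eef_rot: [1.0, -0.013, 0.0, 0.0]
force: [0.1, -0.6, -0.7]
finger_gap: 0.0703
grasp_force: 0.0
```

View pics/m6.png

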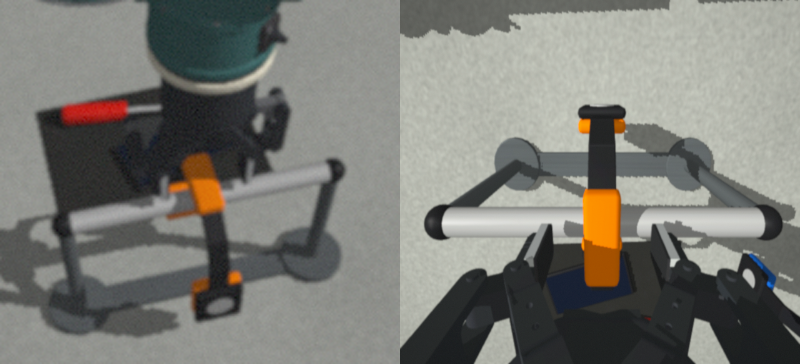

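It hangs on the bar, free of the fingers and square across. I raise the gripper straight up and clear of it.

Converted, -0.03 m is -0.05, -0.02 m is -0.0333.

```bash
python3 jog.py '{"offsets":[[0.08,0,0,-0.0083,0],[0.08,0,0,-0.02,0],[0.08,0,0,-0.0333,0],[0.08,0,0,-0.05,0],[0.08,0,0,-0.05,0],[0.08,0,0,-0.05,0],[0.08,0,0,-0.05,0],[0.08,0,0,-0.0333,0]]}'
python3 jog.py '{"offsets":[[0.08,0,-0.05,0,0],[0.08,0,-0.05,0,0],[0.08,0,-0.05,0,0],[0.08,0,-0.05,0,0],[0.08,0,-0.05,0,0],[0.08,0,-0.05,0,0],[0.08,0,-0.05,0,0],[0.08,0,-0.05,0,0]]}'
python3 jog.py '{"offsets":[[0.08,0,-0.05,0,0],[0.08,0,-0.05,0,0],[0.08,0,0,0,0],[0.08,0,0,0,0],[0.08,0,0,0,0]]}'
python3 - <<'E'
from workcell import robot
from h import *
I={n:robot.capture(n) for n in("scene","top")};C={n:robot.calibration(n) for n in I}
t0=I["top"]
for _ in range(5): t1=robot.capture("top")
print("motion px",(np.abs(t1.astype(int)-t0).max(2)>60).sum())
def cen(k):M=cv2.moments(k);return M["m10"]/M["m00"],M["m01"]/M["m00"]
for n,roi in(("scene",(250,200,430,340)),("top",(270,130,410,290))):
    for k in blobs(I[n],roi,"orange",amin=15):print(n,np.round(cen(k),1),cv2.contourArea(k))
for n,roi in(("scene",(120,210,220,290)),("top",(420,280,510,335))):
    for k in blobs(I[n],roi,"blue",amin=15):print(n,"blue",np.round(cen(k),1))
a=cv2.resize(I["scene"][190:350,240:440],(400,320),interpolation=2);b=cv2.resize(I["top"][140:300,250:450],(400,320),interpolation=2)
cv2.imwrite("pics/m7.png",np.hstack([a,b])[:,:,::-1])
E
```

```text
t: 12.42
position: [0.5993, 0.0022, 0.3595]
eef_rot: [1.0, -0.013, 0.002, -0.0]
force: [-0.2, 0.6, -0.7]
finger_gap: 0.0797
grasp_force: 0.0
t: 13.08
position: [0.6051, 0.244, 0.3567]
eef_rot: [1.0, -0.013, 0.0, -0.0]
force: [0.7, -0.9, -0.2]
finger_gap: 0.0804
grasp_force: 0.0
t: 13.5
position: [0.607, 0.3018, 0.3561]
eef_rot: [1.0, -0.013, 0.0, 0.0]
force: [0.2, -0.9, -0.2]
finger_gap: 0.08
grasp_force: 0.0
motion px 9
scene [339.6 250.3] 577.0
scene [282.2 211.3] 351.5
scene [339.8 306.9] 47.5
scene [358.2 302.5] 42.0
top [337.7 194.4] 455.5
top [357.6 134. ] 64.5
top [323.2 232.3] 26.0
top [338.6 234.9] 25.0
scene blue [156.2 231.3]
scene blue [142.9 265.2]
scene blue [199.4 262.3]
top blue [480.5 310.4]
top blue [437.4 309.2]
top blue [441.4 293.6]
```

View pics/m7.png

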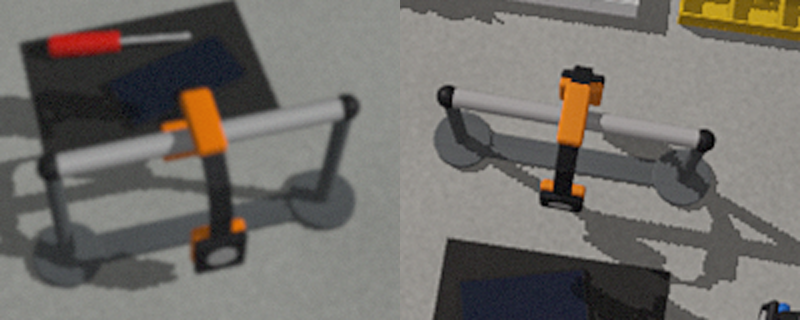

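It is draped square at mid-bar: the scene pad is at (340,250), the two cups sit on either side, and blue is unmoved. One quick tilt check from the cups' outer edges before handing in.

Run:
```python
from workcell import robot
from h import *
c=robot.calibration("top");s=robot.calibration("scene")
print("far cup edge x (~.673)",plane(c,(341,173),.105),"near (~.527)",plane(c,(331,245),.051))
print("pad",tri((s,(339.6,249)),(c,(337.7,194.4))))
a=robot.capture("scene")
for _ in range(20): b=robot.capture("scene")
print((np.abs(a[190:350,240:440].astype(int)-b[190:350,240:440]).max(2)>60).sum(),robot.get_obs()["t"])
```

```text
far cup edge x (~.673) [0.6771 0.0039 0.105 ] near (~.527) [0.5275 0.0028 0.051 ]
pad (array([0.5998, 0.0015, 0.1942]), np.float64(0.0009443884868221263))
0 14.9
```

The headset is level to within the measuring error, still, and at mid-bar.

```bash
python3 -c "
from workcell import robot
print(robot.finish_job())"
```

```text
the job is handed in; nothing more can be done
None
```

The orange headset hangs square and still at the middle of the rail, lowered on with light contact (about 10 N), the blue one has not moved, and the job was handed in at about 15 s.

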